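Fit the lever to the air-line valve and shut it

ROBOT

A 7-joint arm with a two-finger parallel gripper is mounted at the origin on the work surface. World frame = base frame: x ahead of the robot, y to its left, z up, the work surface at z = 0. Lengths are in m, angles in degrees, forces in N, time in s.
With the tool pointing down it reaches from about 0.425 to 0.875 m from the base axis. Payload 4.7 kg.
Tool frame: the origin (TCP) lies on the centre line of the jaws, within the pads' length; the fingertips stand 19 mm ahead of it and the grasp point (between the pads) is the TCP; z points along the fingers, y is the line along which they close (so a half turn about z gives the same grasp; the last joint's range is limited). The gripper opens to 87 mm and grips with 3 to 60 N. Pads are 19 mm wide; open, the fingers measure 117 mm over their backs; the gripper's body (75 mm by 190 mm) begins 51 mm behind the grasp point.
Start: joints at [71.052, 18.392, -4.016, 83.108, 1.295, 78.541, -3.26], TCP at [0.22, -0.612, 0.242] pointing down, gripper open.
Joint ranges: [-163.93, 163.93], [-17.29, 119.83], [-79.2, 71.16], [3.27, 140.29], [-89.18, 269.18], [5.43, 117.66], [-154.24, 154.24]. Speed limits (degrees/s): [147.25, 147.25, 180, 180, 180, 180, 180].

INTERFACE

Orientations are given as [roll, pitch, yaw] about the fixed x, y, z axes, in that order (R = Rz(yaw) Ry(pitch) Rx(roll)).
In Python, from cell import env, imaging gives the robot as it stands.
- The arm moves only by the shell command python3 -m crank 'ROWS' [OPENING] [FORCE]. ROWS is JSON, a list of rows, each an object of numbers: "x", "y", "z": the shift along the tool's x, y, z in m; "turn": the turn about the tool's z in rad. In form: [{"x": .., "y": .., "z": .., "turn": ..}, ...]. A call has 1 to 12 rows; each row is the pose to reach, as a shift and turn from the pose commanded when the call began, along the tool's axes at that moment; what a row does not reach only later rows make up. A row lasts 1/8 s, in which the tool goes at most 62.5 mm and 10.7 degrees, less where a joint would pass 70% of its speed; a pose out of reach is approached as far as the arm can. A call with a gripper value outside its range is refused whole. OPENING is the finger opening in m, from 0 to 0.087, set as the call begins (- or left out, the last holds). The fingers move at their own pace and stop on an object; FORCE is the grip in N (left out, the last holds). Time passes only in rows, so rows that repeat a pose let the fingers close. It gives the time, the measured TCP pose, the force, the opening and the grip force at its end, in the units of the state.
- env.get_obs(): the state, without advancing time (a new reading comes with each control period).
- imaging.read_camera(name): name is "scene" or "top" or "wrist"; returns the picture (400x640x3 uint8, red, green, blue); there is no depth.
- imaging.get_calibration(name): a dict with "camera_matrix" (3x3 intrinsics, pixels), "position" and "attitude" of the camera in the world. Camera axes: x right, y up, looking along -z (the intrinsics and any distortion apply to the point x, -y, -z); pixel columns grow to the right and rows downward; lengths in m; the calibration is good to about 2 mm. The wrist camera is an equidistant fisheye: a pixel r from the principal point sees the ray r / f radians off the axis. A picture is of the moment at which its call begins: read the wrist's pose just before it. get_calibration takes no time and is no camera call; for the wrist camera it gives the pose at the moment of the call.
- env.sign_off(): hands the job in; it is judged then, once.
The state is a dict: "time_s": time; "qpos": joint angles; "joint_velocities": joint speeds; "effort": joint torques, N m; "tool_pos": TCP position; "tool_rot": TCP orientation; "force": force on the tool from outside, world axes, zero at the start; "wrist_torque": the same for the moment, N m; "grip_width": finger opening in m; "grasp_force": force on a finger pad.
Only numpy, scipy, OpenCV 4.12 (cv2) and the standard library are available. Lean on these libraries where they do the work, as an engineer would, in place of code of your own. Each camera call takes 0.05 s, during which the arm holds its last target. There are 200 camera calls.

TASK

Push the loose lever fully home on the valve's splined stem as it stands, then turn the lever clockwise until the valve is shut at its stop, the lever lying straight across the pipe, and let go of it there. Feel for the splines with a light push, well under 40 N, and never force the lever down while they do not mesh. Leave the paint tin, cup, tape roll and spanner where they are.

Things in the scene. Friction and masses are not known exactly. Their poses are not given: they have to be found in the camera images.
- valve: Brass air valve on a grey bracket (base 90 x 210 mm) fixed to the bench, a bare steel stem upright on top. Origin: on the stem axis, at the bracket's underside. y runs along the steel pipe (260 mm long, 28 mm thick, axis 36 mm up), x straight across it, z up. Clockwise from above shuts it. The stem turns stiffly (0.3 N m), stays where left, and travels 1.3 rad (75 degrees) up to the shut stop.
- stem_seat (a point): On the stem axis at the top of its round shoulder (38 mm wide), 75 mm above the bench: the lever's underside sits here when home. Valve's axes (it does not turn with the stem). Above it are 25 mm of spline: four straight teeth in a cross, 26 mm over the tips, each 8 mm wide. At the shut stop the teeth point along the valve's x and y.
- stem_top (a point): Top of the stem, 42 mm above the seat, valve's axes. Above the teeth a round pilot nose, 13.2 mm thick, rises 7 mm straight and 10 mm tapering to 4 mm. The stem starts 0.4 to 1.15 rad counter-clockwise of shut; its angle is not reported: feel or look. Of the four ways the lever fits, only those with its arm that same angle counter-clockwise of straight across (either side) end across the pipe.
- lever: Loose aluminium lever, 0.2 to 0.36 kg, flat on the bench, right way up. Origin: centre of the hub's underside, on the bore axis. Hub: square block 36 x 36 mm, 40 mm tall, sides square to x and y, to be gripped from above. A flat arm 22 mm wide, 10 mm thick runs at the hub's foot along +x to 125 mm from the bore axis, with an upright black grip at 113 mm (22 mm thick, top 50 mm up).
- bore_top (a point): Centre of the hub's top, 40 mm above the lever's origin, lever's axes. A cross-shaped hole runs right through the hub: slots 10 mm wide, 28 mm long, along x and y, 1 mm play a side on the teeth. The stem's nose enters its middle at any angle (about 0.5 mm play a side); when the hub meets unmatched teeth it has 25 mm still to go. When home, the nose shows 2 mm above the hub.
- paint_tin: Bystander: closed paint tin, 76 mm diameter, 85 mm tall; origin centre of its underside.
- mixing_cup: Bystander: empty white mixing cup, 72 mm wide, 80 mm tall; origin centre of its underside.
- tape_roll: Bystander: roll of masking tape lying flat, 100 mm outside, 24 mm tall; origin centre of its underside.
- spanner: Bystander: steel spanner lying flat, about 180 mm long, handle to its -x.
Not all that is in view belongs to the job. Of the things that look like the lever, take the one that is nearest to the robot's base at the start.

How it is judged:
By the outcome, as a careful person would: the job done as asked, in the order asked, and still so for the second after the job is handed in, with the robot touching nothing.
It also fails if it takes over 72 s, if anything falls off the work surface, if the arm or the gripper's body presses on something with over 40 N, if the wrist force passes 120 N, or if a joint passes its speed limit or range.

## Working session

There is one attempt and no reset: what is moved stays moved. The work goes in short steps, Python scripts to look and compute and a shell command to move; the robot and the scene stay as the last step left them, time stands still between calls to the robot, and variables do not carry over. Pictures are saved under pics/ and viewed, at most 10 in all, crops included, and the job is handed in when it is done.

```bash
ls; mkdir -p pics
python3 - <<'E'
from cell import env, imaging
import cv2
for n in("top","scene"):
    im=imaging.read_camera(n); cv2.imwrite(f"pics/{n}0.png",im[:,:,::-1]); 
    c=imaging.get_calibration(n); print(n,c)
print(env.get_obs())
E
```

```text
pics
top {'camera_matrix': array([[421.29277811,   0.        , 322.39232065],
       [  0.        , 421.29277811, 195.54807508],
       [  0.        ,   0.        ,   1.        ]]), 'position': array([ 0.31806005, -0.04494149,  1.35707577]), 'attitude': array([ 13.03330179,   0.40200291, -87.27128688])}
scene {'camera_matrix': array([[501.9141434 ,   0.        , 325.47539503],
       [  0.        , 501.9141434 , 192.17745926],
       [  0.        ,   0.        ,   1.        ]]), 'position': array([1.15595806, 0.76268615, 1.15710088]), 'attitude': array([ 43.27104934,   0.74160433, 143.96586362])}
{'time_s': 0.1, 'qpos': array([71.05145396, 18.43386212, -4.01451307, 83.16477362,  1.293986  ,
       78.54325886, -3.26092244]), 'joint_velocities': array([-0.02621036, -0.0268146 , -0.06797256, -0.2068529 , -0.02367464,
       -0.1051189 , -0.11328678]), 'effort': array([-2.62911108e-04, -4.92572951e+01, -4.05835323e-01, -3.13394666e+01,
       -6.41829567e-02,  3.95613606e-02,  3.15911325e-05]), 'tool_pos': array([ 0.21951164, -0.61133166,  0.24060901]), 'tool_rot': array([-1.79903275e+02,  4.77898170e-03,  1.97559840e+01]), 'force': array([-0.13815979,  0.22864402,  0.12939298]), 'wrist_torque': array([-0.00767362, -0.05272736, -0.00129894]), 'grasp_force': 0.0, 'grip_width': 0.08694581160299869}
```

View pics/top0.png

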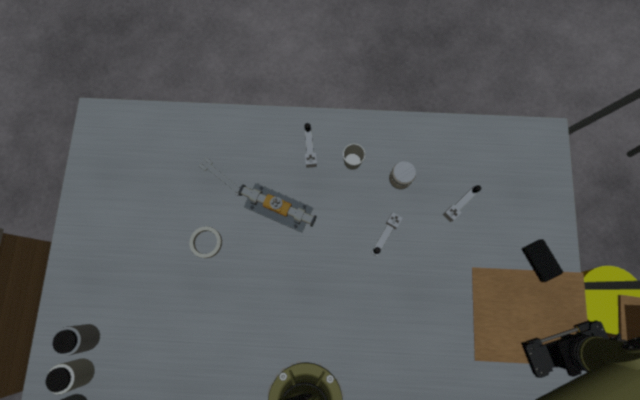

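View pics/scene0.png

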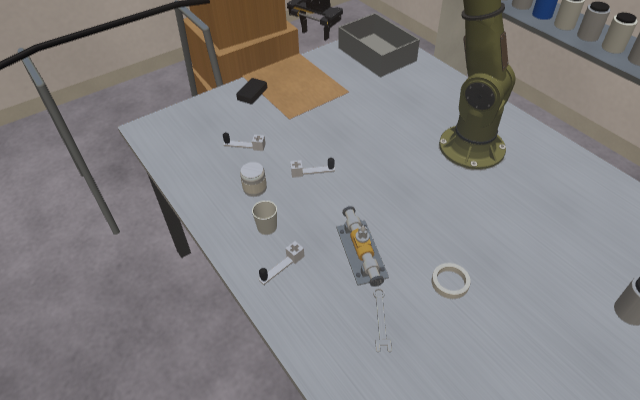

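The top view shows three levers with hubs near (310,160), (395,219) and (452,214), the valve stem at (276,202), and the robot base at (305,390). The lever at (395,219) is probably the nearest. Next I'll measure them and view enlarged crops.

```bash
cat > h.py <<'E'
import numpy as np, cv2
from scipy.spatial.transform import Rotation as R
from cell import env, imaging
def cal(n):
    c=imaging.get_calibration(n); return c["camera_matrix"],np.array(c["position"]),R.from_euler("xyz",c["attitude"],degrees=True).as_matrix()
def ray(c,uv,fish=False):
    K,p,A=c; x=(uv[0]-K[0,2])/K[0,0]; y=(uv[1]-K[1,2])/K[1,1]
    if fish:
        r=np.hypot(x,y); s=np.sin(r)/max(r,1e-9); d=np.array([x*s,-y*s,-np.cos(r)])
    else: d=np.array([x,-y,-1.])
    return p,A@d
def onz(c,uv,z,fish=False):
    p,d=ray(c,uv,fish); return p+d*(z-p[2])/d[2]
def proj(c,P,fish=False):
    K,p,A=c; q=A.T@(np.array(P)-p); v=np.array([q[0],-q[1]])/-q[2]
    if fish: r=np.hypot(*v); v=v*np.arctan(r)/max(r,1e-9)
    return K[0,0]*v[0]+K[0,2],K[1,1]*v[1]+K[1,2]
E
python3 - <<'E'
from h import *
c=cal("top")
for n,h,g in (("A",(310,160),(308,127)),("B",(396,219),(377,251)),("C",(452,214),(477,189))):
    H=onz(c,h,.04);G=onz(c,g,.05); print(n,H.round(3),G.round(3),np.hypot(*H[:2]).round(3),np.linalg.norm(G-H).round(3),np.degrees(np.arctan2(*(G-H)[[1,0]])).round(1))
S=onz(c,(276,202),.117);a=onz(c,(241,190),.036);b=onz(c,(313,221),.036); print("stem",S,a,b,np.linalg.norm(a-b),np.degrees(np.arctan2(*(b-a)[[1,0]])))
im=cv2.imread("pics/top0.png"); s=cv2.imread("pics/scene0.png")
f=lambda i,x,y,w,h,k:cv2.resize(i[y:y+h,x:x+w],None,fx=k,fy=k,interpolation=cv2.INTER_CUBIC)
cv2.imwrite("pics/crop.png",np.vstack([np.hstack([f(im,236,177,84,60,4.7619)[:285,:400],f(im,365,205,84,60,4.7619)[:285,:400]]),np.hstack([f(s,330,205,84,60,4.7619)[:285,:400],f(s,280,145,84,60,4.7619)[:285,:400]])]))
E
```

```text
A [0.74  0.025 0.04 ] [0.85  0.037 0.05 ] 0.74 0.112 6.3
B [ 0.557 -0.257  0.04 ] [ 0.452 -0.198  0.05 ] 0.613 0.121 150.5
C [ 0.581 -0.434  0.04 ] [ 0.664 -0.513  0.05 ] 0.726 0.114 -43.4
stem [0.57802077 0.11610679 0.117     ] [0.62937258 0.24263171 0.036     ] [0.53886228 0.00471588 0.036     ] 0.2545506976216943 -110.82831150203396
```

View pics/crop.png

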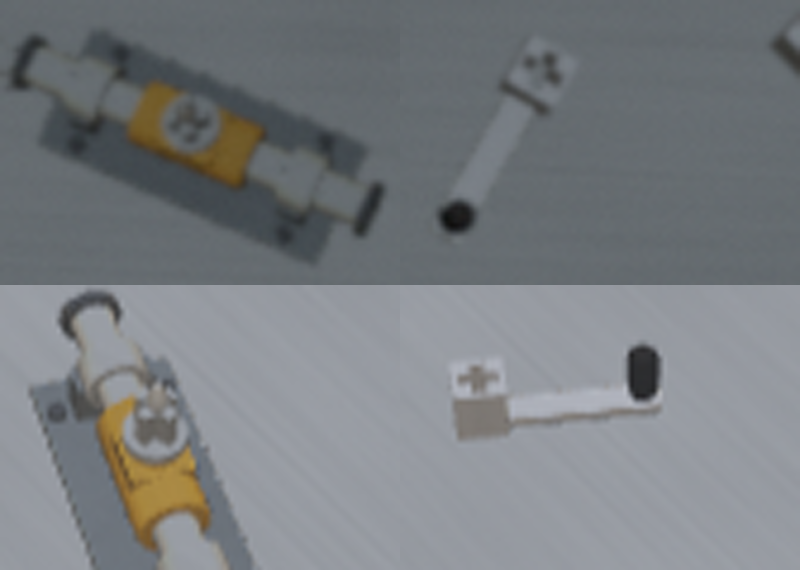

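The crops show the valve stem's cross (pixel about 276,202 in the top view) and the lever hub with its arm running toward (377,251). Lever B is the nearest to the base, at r = 0.61 m with yaw about 150°. I'll move above it now.

```bash
python3 -m crank '[{"x":0.03,"y":-0.015,"turn":-0.06},{"x":0.07,"y":-0.035,"turn":-0.12},{"x":0.11,"y":-0.055,"turn":-0.18},{"x":0.155,"y":-0.078,"turn":-0.25},{"x":0.2,"y":-0.1,"turn":-0.33},{"x":0.245,"y":-0.123,"turn":-0.4},{"x":0.29,"y":-0.145,"turn":-0.47},{"x":0.335,"y":-0.168,"turn":-0.54},{"x":0.38,"y":-0.19,"turn":-0.62},{"x":0.42,"y":-0.21,"turn":-0.69},{"x":0.437,"y":-0.219,"turn":-0.71},{"x":0.437,"y":-0.219,"turn":-0.71}]'
python3 - <<'E'
from h import *
im=imaging.read_camera("wrist"); cv2.imwrite("pics/w1.png",im[:,:,::-1]); print(imaging.get_calibration("wrist"))
c=cal("wrist"); print(proj(c,[.557,-.257,.04],1),proj(c,[.452,-.198,.05],1)); o=env.get_obs(); print(o["time_s"],o["tool_pos"],o["tool_rot"],o["qpos"])
E
```

```text
{'camera_matrix': array([[309.70691629,   0.        , 318.3061676 ],
       [  0.        , 309.70691629, 198.83256731],
       [  0.        ,   0.        ,   1.        ]]), 'position': array([ 0.28676918, -0.58803662,  0.38314428]), 'attitude': array([-15.24416459,   0.09416905, -70.24164963])}
(np.float64(163.40033298527092), np.float64(-114.08341204638322)) (np.float64(98.28686032673136), np.float64(-59.646587415172405))
0.15 [ 0.21952747 -0.61136455  0.24068187] [-1.79911346e+02  5.01566757e-03  1.97574853e+01] [71.0537832  18.43062263 -4.01809146 83.16070428  1.29559449 78.5425949
 -3.2607179 ]invalid input
```

View pics/w1.png

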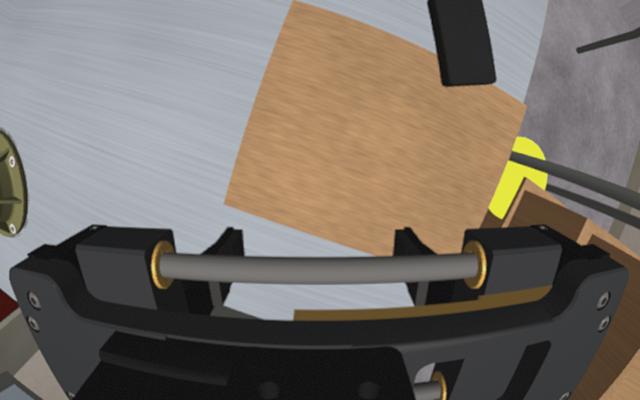

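The move was refused, probably because each row needs all four keys. This view only shows the start area, with the jaws across (230–420, 260). I'll resend it with z.

```bash
python3 -m crank '[{"x":0.03,"y":-0.015,"z":0,"turn":-0.06},{"x":0.06,"y":-0.03,"z":0,"turn":-0.12},{"x":0.1,"y":-0.05,"z":0,"turn":-0.18},{"x":0.14,"y":-0.07,"z":0,"turn":-0.25},{"x":0.18,"y":-0.095,"z":0,"turn":-0.33},{"x":0.22,"y":-0.12,"z":0,"turn":-0.4},{"x":0.26,"y":-0.145,"z":0,"turn":-0.47},{"x":0.3,"y":-0.168,"z":0,"turn":-0.54},{"x":0.33,"y":-0.19,"z":0,"turn":-0.62},{"x":0.36,"y":-0.21,"z":0,"turn":-0.69},{"x":0.37,"y":-0.219,"z":0,"turn":-0.71},{"x":0.37,"y":-0.219,"z":0,"turn":-0.71}]'
python3 - <<'E'
from h import *
c=cal("wrist"); im=imaging.read_camera("wrist"); cv2.imwrite("pics/w2.png",im[:,:,::-1])
print(proj(c,[.557,-.257,.04],1),proj(c,[.452,-.198,.05],1)); o=env.get_obs(); print(o["time_s"],o["tool_pos"],o["tool_rot"],o["qpos"])
E
```

```text
time_s: 1.65
tool_pos: [0.494, -0.2803, 0.2414]
tool_rot: [-180.0, 0.0, 60.5]
force: [-0.6, -0.3, -0.9]
grip_width: 0.0871
grasp_force: 0.0
(np.float64(357.5143767361727), np.float64(134.42701992822612)) (np.float64(247.80354933730302), np.float64(136.04179603735804))
1.7 [ 0.49321759 -0.28169006  0.24138511] [-1.79979707e+02  6.83170176e-02  6.03563433e+01] [ 48.01158053   9.78674149 -23.52909198  94.42040462   4.06745253
  76.65124389  -5.79764435]
```

View pics/w2.png

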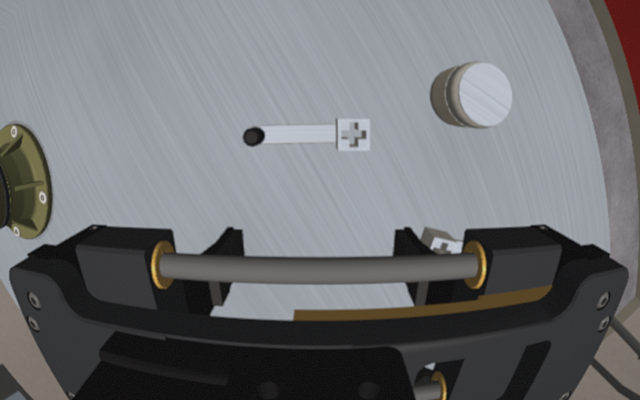

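The wrist view shows the lever with its hub cross at about (355,134) and its grip at (254,136), which agrees with the prediction to within 3 px. I'll refine this with masks.

Run:
```python
from h import *
c=cal("wrist"); g=cv2.cvtColor(cv2.imread("pics/w2.png"),cv2.COLOR_BGR2GRAY)
print(g[134,325:380],g[105:165,345])
# cross: dark inside hub top
m=np.zeros_like(g); m[121:148,341:369]=(g[121:148,341:369]<165)
n,l,s,ce=cv2.connectedComponentsWithStats(m); print(s,ce)
d=((g[115:155,235:275]<90)*1).astype(np.uint8); n,l,s2,ce2=cv2.connectedComponentsWithStats(d); print(s2,ce2+[235,115])
```

```text
[190 190 189 190 190 190 190 190 191 189 163 118 126 179 193 190 178 164
 160 163 162 162 162 161 163 164 163 160 159 161 164 166 166 165 164 155
 132  90  78  76  97 153 189 194 188 170 164 163 165 162 161 161 158 156
 159] [160 161 162 163 163 163 163 165 166 165 163 165 164 173 185 192 193 192
 191 191 192 190 190 191 187 174 164 161 161 162 161 148 118 120 160 186
 192 192 190 189 190 192 193 194 193 186 170 164 162 162 162 161 161 160
 163 163 163 163 163 162]
[[     0      0    640    400 255643]
 [   341    122     26     26    357]] [[319.45166502 199.58997508]
 [354.11204482 135.07002801]]
[[   0    0   40   40 1292]
 [   8   12   22   19  308]] [[254.80417957 134.1006192 ]
 [253.22402597 136.17532468]]
```

Run:
```python
from h import *
c=cal("wrist"); g=cv2.cvtColor(cv2.imread("pics/w2.png"),cv2.COLOR_BGR2GRAY)
H=onz(c,(353.6,134.7),.04,1);G=onz(c,(253,136),.05,1);print(H,G,np.linalg.norm((G-H)[:2]),np.degrees(np.arctan2(*(G-H)[[1,0]])))
def mid(x):
    col=g[115:160,x].astype(float); k=np.where(col>180)[0]; return (x,115+(k.min()+k.max())/2)
P=np.array([onz(c,mid(x),.01,1) for x in range(272,332,4)]); print([mid(x) for x in range(272,332,12)])
v=np.linalg.svd(P[:,:2]-P[:,:2].mean(0))[2][0]; print(np.degrees(np.arctan2(v[1],v[0])))
# hub face edges top: y-lines of bright
T=[onz(c,p,.04,1) for p in((337,134.7),(370,134.7),(353.6,118.7),(353.6,151))];print(np.linalg.norm(T[0]-T[1]),np.linalg.norm(T[2]-T[3]))
o=env.get_obs();t=o["tool_pos"];a=np.radians(o["tool_rot"][2]);d=H-t
print(t,o["tool_rot"],d[0]*np.cos(a)+d[1]*np.sin(a),d[0]*np.sin(a)-d[1]*np.cos(a))
```

```text
[ 0.55224232 -0.25681242  0.04      ] [ 0.45642313 -0.20240734  0.05      ] 0.11018724740456323 150.41256727298116
[(272, np.float64(134.0)), (284, np.float64(134.0)), (296, np.float64(133.5)), (308, np.float64(133.5)), (320, np.float64(133.0))]
-28.779700851884982
0.0369179712548984 0.03616152003868378
[ 0.49321759 -0.28169006  0.24138511] [-1.79979707e+02  6.83170176e-02  6.03563433e+01] 0.05081549255743942 0.038994882371538725
```

```bash
python3 -m crank '[{"x":0.03,"y":0.02,"z":0.02,"turn":-0.005},{"x":0.051,"y":0.039,"z":0.05,"turn":-0.005},{"x":0.051,"y":0.039,"z":0.09,"turn":-0.005},{"x":0.051,"y":0.039,"z":0.13,"turn":-0.005},{"x":0.051,"y":0.039,"z":0.16,"turn":-0.005},{"x":0.051,"y":0.039,"z":0.185,"turn":-0.005},{"x":0.051,"y":0.039,"z":0.2,"turn":-0.005},{"x":0.051,"y":0.039,"z":0.207,"turn":-0.005},{"x":0.051,"y":0.039,"z":0.207,"turn":-0.005}]'
python3 -m crank '[{"x":0,"y":0,"z":0,"turn":0},{"x":0,"y":0,"z":0,"turn":0},{"x":0,"y":0,"z":0,"turn":0},{"x":0,"y":0,"z":0,"turn":0},{"x":0,"y":0,"z":0,"turn":0}]' 0.02 40
```

```text
time_s: 2.82
tool_pos: [0.5529, -0.2561, 0.0347]
tool_rot: [180.0, 0.0, 60.7]
force: [-0.4, -0.2, 0.2]
grip_width: 0.0873
grasp_force: 0.0
time_s: 3.45
tool_pos: [0.553, -0.2555, 0.0346]
tool_rot: [180.0, 0.0, 60.7]
force: [-0.3, -0.1, -0.5]
grip_width: 0.0451
grasp_force: 0.0
```

```bash
python3 -m crank '[{"x":0,"y":0,"z":0,"turn":0},{"x":0,"y":0,"z":0,"turn":0},{"x":0,"y":0,"z":0,"turn":0},{"x":0,"y":0,"z":0,"turn":0}]' 0.02 40
python3 -m crank '[{"x":0,"y":0,"z":-0.01,"turn":0},{"x":0,"y":0,"z":-0.04,"turn":0},{"x":0,"y":0,"z":-0.08,"turn":0},{"x":0,"y":0,"z":-0.12,"turn":0},{"x":0,"y":0,"z":-0.15,"turn":0},{"x":0,"y":0,"z":-0.165,"turn":0},{"x":0,"y":0,"z":-0.165,"turn":0}]'
```

```text
time_s: 3.95
tool_pos: [0.553, -0.2555, 0.0345]
tool_rot: [180.0, 0.0, 60.7]
force: [-0.7, 0.8, 0.6]
grip_width: 0.0354
grasp_force: 39.9
time_s: 4.82
tool_pos: [0.5533, -0.2556, 0.2003]
tool_rot: [179.9, 0.0, 60.7]
force: [-0.4, -0.3, -2.1]
grip_width: 0.0357
grasp_force: 39.9
```

```bash
python3 -m crank '[{"x":0.02,"y":-0.006,"z":0,"turn":-0.06},{"x":0.05,"y":-0.016,"z":0,"turn":-0.15},{"x":0.085,"y":-0.028,"z":0,"turn":-0.26},{"x":0.12,"y":-0.04,"z":0,"turn":-0.38},{"x":0.155,"y":-0.052,"z":0,"turn":-0.5},{"x":0.19,"y":-0.064,"z":0,"turn":-0.62},{"x":0.225,"y":-0.076,"z":0,"turn":-0.73},{"x":0.255,"y":-0.086,"z":0,"turn":-0.82},{"x":0.277,"y":-0.093,"z":0,"turn":-0.88},{"x":0.287,"y":-0.097,"z":0,"turn":-0.913},{"x":0.287,"y":-0.097,"z":0,"turn":-0.913},{"x":0.287,"y":-0.097,"z":0,"turn":-0.913}]'
python3 - <<'E'
from h import *
c=cal("wrist"); im=imaging.read_camera("wrist"); cv2.imwrite("pics/w3.png",im[:,:,::-1]); np.savez("w3.npz",K=c[0],p=c[1],A=c[2])
o=env.get_obs(); t=o["tool_pos"]; print(proj(c,[.578,.116,.117],1),proj(c,t,1)); print(o["time_s"],t,o["tool_rot"],o["qpos"])
E
```

```text
time_s: 6.32
tool_pos: [0.6088, 0.0404, 0.1993]
tool_rot: [-180.0, 0.1, 112.9]
force: [-0.0, -0.4, -2.7]
grip_width: 0.0356
grasp_force: 39.9
(np.float64(320.64063466869726), np.float64(102.04027685515013)) (np.float64(319.1640691326059), np.float64(260.0104132967814))
6.375 [0.60878322 0.04038363 0.199373  ] [-1.79960533e+02  5.19604413e-02  1.12877537e+02] [ 26.72522467  19.37683168 -40.64443982  91.22068537  13.03570187
  74.26244902   7.00158069]
```

View pics/w3.png

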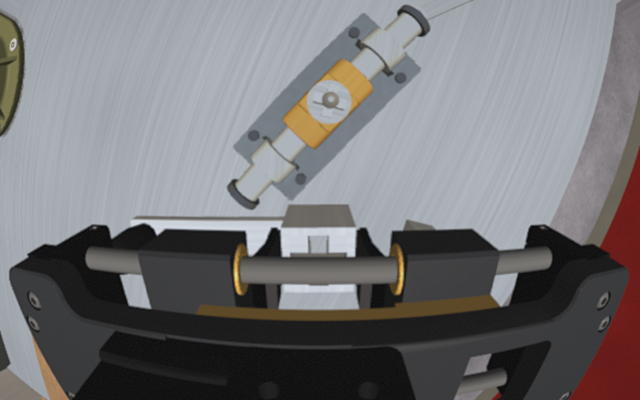

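The wrist view shows the stem at about (330,100) with the pipe running from (410,18) to (240,195). The gripped hub is at (283–355, 206–305) with a slot at (318,245). I'll crop both.

Run:
```python
from h import *
im=cv2.imread("pics/w3.png")
a=cv2.resize(im[70:130,295:365],(700,600),interpolation=cv2.INTER_CUBIC)[:, :]
a=cv2.convertScaleAbs(a,alpha=1.0); a=np.clip((a.astype(float)-90)*1.7,0,255).astype(np.uint8)
cv2.imwrite("pics/w3s.png",a)
```

```text
(no output)
```

View pics/w3s.png

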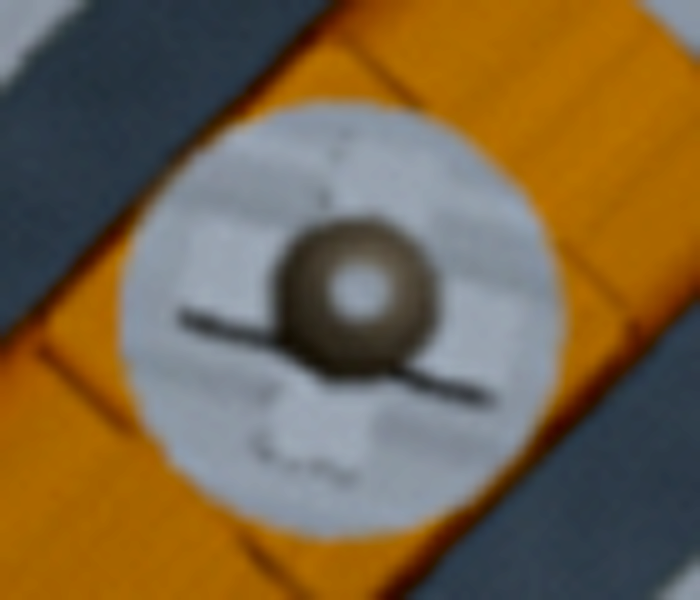

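The crop shows the shoulder circle centred at crop (342,320), the nose tip at (357,290), and a tooth edge from (180,317) to (492,403).

Run:
```python
from h import *
z=np.load("w3.npz"); c=(z["K"],z["p"],z["A"]); im=cv2.imread("pics/w3.png"); g=cv2.cvtColor(im,cv2.COLOR_BGR2GRAY)
px=lambda u,v:(295+u/10-.5+.05,70+v/10-.5+.05)
print("seat",onz(c,px(342,320),.075,1),"top",onz(c,px(357,290),.117,1),"r",np.linalg.norm(onz(c,px(120,320),.075,1)-onz(c,px(564,320),.075,1)))
for zz in(.075,.1):
    a=onz(c,px(180,317),zz,1);b=onz(c,px(492,403),zz,1);print("tooth",np.degrees(np.arctan2(*(b-a)[[1,0]])),np.linalg.norm(a-b))
# bracket: dark bluish; contour -> world at ~5mm
hsv=cv2.cvtColor(im,cv2.COLOR_BGR2HSV); o=cv2.inRange(hsv,(8,150,80),(28,255,255)); o[200:]=0
n,l,s,ce=cv2.connectedComponentsWithStats(o); k=1+s[1:,4].argmax(); print("body",s[k])
br=((g<125)).astype(np.uint8); br[215:]=0; br[:,:220]=0;br[:,440:]=0; br|=(o>0).astype(np.uint8)
cs=max(cv2.findContours(cv2.morphologyEx(br,cv2.MORPH_CLOSE,np.ones((25,25))),0,2)[0],key=cv2.contourArea)
# long edges of bracket via fit on samples: per-row leftmost / rightmost dark
P=[];Q=[]
for v in range(60,130,2):
    k=np.where(br[v])[0]; k=k[(k>225)&(k<425)]
    P.append((k.min()-.5,v)); Q.append((k.max()+.5,v))
for S in(P,Q):
    W=np.array([onz(c,p,.006,1)[:2] for p in S]); d=W.mean(0)
    for _ in range(3):
        v=np.linalg.svd(W-W.mean(0))[2][0]; e=np.abs((W-W.mean(0))@[-v[1],v[0]]); W=W[e<max(2*np.median(e),.0005)]
    print("edge",W.mean(0),len(W),np.degrees(np.arctan2(v[1],v[0])),e.max())
print("hub col",g[200:312:2,305].tolist(),"row250",g[255,270:370:2].tolist(), "row217",g[217,270:370:2].tolist())
```

```text
seat [0.58359057 0.12100674 0.075     ] top [0.58332365 0.12103955 0.117     ] r 0.03775146165207287
tooth 7.593556066780109 0.027513959389231197
tooth 7.593556066780112 0.024934744560497102
body [319  60  53  53 486]
edge [0.53889271 0.1268174 ] 21 -110.00825232820534 0.0009029338319279726
edge [0.64386733 0.15773721] 23 -110.86336491735953 0.0009790020902991645
hub col [175, 176, 143, 105, 105, 104, 105, 105, 106, 107, 106, 106, 106, 112, 191, 215, 213, 213, 210, 208, 210, 211, 209, 207, 209, 209, 177, 105, 88, 54, 68, 81, 91, 98, 107, 112, 115, 119, 120, 117, 113, 105, 150, 214, 212, 213, 192, 168, 173, 173, 170, 170, 173, 176, 170, 96] row250 [30, 25, 28, 27, 26, 45, 155, 202, 201, 202, 126, 93, 101, 99, 100, 100, 101, 101, 101, 101, 100, 100, 101, 101, 100, 99, 99, 100, 98, 100, 102, 102, 102, 101, 102, 102, 101, 86, 127, 199, 201, 201, 179, 41, 26, 28, 28, 30, 28, 25] row217 [124, 123, 125, 124, 120, 112, 113, 106, 104, 104, 105, 105, 106, 107, 106, 105, 104, 105, 107, 105, 103, 104, 104, 104, 104, 103, 104, 105, 104, 105, 103, 105, 106, 106, 107, 107, 108, 105, 105, 104, 102, 129, 170, 168, 165, 168, 171, 167, 172, 173]
```

Run:
```python
from h import *
z=np.load("w3.npz"); c=(z["K"],z["p"],z["A"])
t=np.array([0.60878,0.04038,0.1994]);a=np.radians(112.88)
def tl(P): d=P-t; return d[0]*np.cos(a)+d[1]*np.sin(a),d[0]*np.sin(a)-d[1]*np.cos(a)
zt=.1994+.0055
for n,p,zz in(("front top",(318.5,227),zt),("front bot",(318.5,204.6),zt-.04),("L",(281.5,255),zt),("R",(355.5,255),zt),("slotL",(290,255),zt),("slotR",(345.5,255),zt)): print(n,np.round(tl(onz(c,p,zz,1)),4))
b=np.radians(97.5); S=np.array([.5835,.1210]); d=S-t[:2]
print("shift tool for stem",d[0]*np.cos(a)+d[1]*np.sin(a),d[0]*np.sin(a)-d[1]*np.cos(a))
```

```text
front top [ 0.0201 -0.0003]
front bot [ 0.0194 -0.0004]
L [ 0.0053 -0.0184]
R [0.0054 0.0178]
slotL [ 0.0054 -0.0143]
slotR [0.0054 0.0129]
shift tool for stem 0.08410583744308207 0.008054247823220482
```

```bash
python3 -m crank '[{"x":0.015,"y":0.001,"z":0,"turn":0.04},{"x":0.035,"y":0.003,"z":0,"turn":0.11},{"x":0.055,"y":0.005,"z":0,"turn":0.18},{"x":0.072,"y":0.007,"z":0,"turn":0.24},{"x":0.082,"y":0.008,"z":0,"turn":0.268},{"x":0.082,"y":0.008,"z":0.02,"turn":0.268},{"x":0.082,"y":0.008,"z":0.035,"turn":0.268},{"x":0.082,"y":0.008,"z":0.035,"turn":0.268},{"x":0.082,"y":0.008,"z":0.035,"turn":0.268}]'
python3 - <<'E'
from h import *
c=cal("wrist"); im=imaging.read_camera("wrist"); cv2.imwrite("pics/w4.png",cv2.resize(im[190:320,220:420,::-1],None,fx=4,fy=4))
o=env.get_obs(); print(o["tool_pos"],o["tool_rot"],o["force"])
t=o["tool_pos"]; print(proj(c,t+[0,0,.0055],1))
E
```

```text
time_s: 7.5
tool_pos: [0.5842, 0.1204, 0.1643]
tool_rot: [-180.0, -0.0, 97.6]
force: [0.3, 0.2, -1.9]
grip_width: 0.0358
grasp_force: 39.9
[0.58440207 0.12061933 0.16477187] [ 1.79970179e+02 -4.03231528e-03  9.76494920e+01] [-0.13087476  0.25049968 -1.76657009]
(np.float64(319.3822821697384), np.float64(264.64003338681107))
```

```bash
python3 -m crank '[{"x":-0.001,"y":0,"z":0.006,"turn":0},{"x":-0.001,"y":0,"z":0.011,"turn":0},{"x":-0.001,"y":0,"z":0.016,"turn":0},{"x":-0.001,"y":0,"z":0.019,"turn":0},{"x":-0.001,"y":0,"z":0.021,"turn":0},{"x":-0.001,"y":0,"z":0.021,"turn":0}]'
```

```text
time_s: 8.3
tool_pos: [0.5841, 0.1199, 0.1434]
tool_rot: [-180.0, 0.0, 97.7]
force: [-0.7, 0.2, -1.9]
grip_width: 0.0358
grasp_force: 39.9
```

No contact yet, so I'll go down past the nose in small steps.

```bash
python3 -m crank '[{"x":0,"y":0,"z":0.002,"turn":0},{"x":0,"y":0,"z":0.004,"turn":0},{"x":0,"y":0,"z":0.006,"turn":0},{"x":0,"y":0,"z":0.006,"turn":0}]'
```

```text
time_s: 8.8
tool_pos: [0.5839, 0.1198, 0.1373]
tool_rot: [-180.0, 0.0, 97.7]
force: [0.3, 0.4, -2.0]
grip_width: 0.0359
grasp_force: 39.9
```

```bash
python3 -m crank '[{"x":0,"y":0,"z":0.001,"turn":0},{"x":0,"y":0,"z":0.002,"turn":0},{"x":0,"y":0,"z":0.002,"turn":0}]'
```

```text
time_s: 9.18
tool_pos: [0.5841, 0.1199, 0.1354]
tool_rot: [-180.0, 0.0, 97.7]
force: [0.5, -0.8, -1.9]
grip_width: 0.036
grasp_force: 39.9
```

```bash
python3 -m crank '[{"x":0,"y":0,"z":0.001,"turn":0},{"x":0,"y":0,"z":0.002,"turn":0},{"x":0,"y":0,"z":0.003,"turn":0},{"x":0,"y":0,"z":0.003,"turn":0}]'
```

```text
time_s: 9.68
tool_pos: [0.584, 0.1199, 0.1324]
tool_rot: [-180.0, 0.0, 97.7]
force: [0.2, 0.5, -1.8]
grip_width: 0.0354
grasp_force: 39.9
```

```bash
python3 -m crank '[{"x":0,"y":0,"z":0.001,"turn":0},{"x":0,"y":0,"z":0.002,"turn":0},{"x":0,"y":0,"z":0.003,"turn":0},{"x":0,"y":0,"z":0.003,"turn":0}]'
```

```text
time_s: 10.18
tool_pos: [0.584, 0.1198, 0.1294]
tool_rot: [-180.0, 0.0, 97.7]
force: [-0.1, 0.3, -1.1]
grip_width: 0.0355
grasp_force: 39.9
```

```bash
python3 -m crank '[{"x":0,"y":0,"z":0.002,"turn":0},{"x":0,"y":0,"z":0.005,"turn":0},{"x":0,"y":0,"z":0.008,"turn":0},{"x":0,"y":0,"z":0.011,"turn":0},{"x":0,"y":0,"z":0.014,"turn":0},{"x":0,"y":0,"z":0.017,"turn":0},{"x":0,"y":0,"z":0.017,"turn":0}]'
```

```text
time_s: 11.05
tool_pos: [0.5839, 0.1198, 0.1122]
tool_rot: [-180.0, 0.0, 97.7]
force: [-0.0, 0.3, -2.0]
grip_width: 0.0353
grasp_force: 39.9
```

Meshed. Next is a light push onto the shoulder.

```bash
python3 -m crank '[{"x":0,"y":0,"z":0.001,"turn":0},{"x":0,"y":0,"z":0.002,"turn":0},{"x":0,"y":0,"z":0.0025,"turn":0},{"x":0,"y":0,"z":0.003,"turn":0},{"x":0,"y":0,"z":0.003,"turn":0}]'
```

```text
time_s: 11.68
tool_pos: [0.5841, 0.1199, 0.1096]
tool_rot: [180.0, 0.0, 97.7]
force: [0.7, -0.5, -1.8]
grip_width: 0.0355
grasp_force: 39.9
```

```bash
python3 -m crank '[{"x":0,"y":0,"z":0.0005,"turn":0},{"x":0,"y":0,"z":0.001,"turn":0},{"x":0,"y":0,"z":0.001,"turn":0}]'
```

```text
time_s: 12.05
tool_pos: [0.5842, 0.1199, 0.1095]
tool_rot: [180.0, 0.0, 97.7]
force: [-2.1, -1.5, 5.8]
grip_width: 0.0357
grasp_force: 39.9
```

```bash
python3 -m crank '[{"x":0,"y":0,"z":0,"turn":0.04},{"x":0,"y":0,"z":0,"turn":0.09},{"x":0,"y":0,"z":0,"turn":0.14},{"x":0,"y":0,"z":0,"turn":0.19},{"x":0,"y":0,"z":0,"turn":0.24},{"x":0,"y":0,"z":0,"turn":0.29},{"x":0,"y":0,"z":0,"turn":0.34},{"x":0,"y":0,"z":0,"turn":0.39},{"x":0,"y":0,"z":0,"turn":0.43},{"x":0,"y":0,"z":0,"turn":0.43}]'
python3 -c "
from h import *
o=env.get_obs();print(o['wrist_torque'],o['tool_rot'],o['force'])"
```

```text
time_s: 13.3
tool_pos: [0.5835, 0.1198, 0.1094]
tool_rot: [-180.0, 0.1, 73.1]
force: [-5.3, -2.2, 6.3]
grip_width: 0.0358
grasp_force: 40.0
[-0.28572164  0.88398863  0.11954173] [-1.79961991e+02  8.44628125e-02  7.30645866e+01] [-5.26804311 -2.17563433  6.25253346]
```

```bash
T='from h import *
o=env.get_obs();print(o["wrist_torque"],o["tool_rot"])'
python3 -m crank '[{"x":0,"y":0,"z":0,"turn":0.03},{"x":0,"y":0,"z":0,"turn":0.06},{"x":0,"y":0,"z":0,"turn":0.06}]'; python3 -c "$T"
python3 -m crank '[{"x":0,"y":0,"z":0,"turn":0.02},{"x":0,"y":0,"z":0,"turn":0.04},{"x":0,"y":0,"z":0,"turn":0.04}]'; python3 -c "$T"
```

```text
time_s: 13.68
tool_pos: [0.5834, 0.1199, 0.1095]
tool_rot: [-180.0, 0.1, 69.6]
force: [-4.5, -1.2, 7.4]
grip_width: 0.036
grasp_force: 40.0
[-0.3174911   1.03569587  0.16426766] [-1.79958796e+02  8.87720849e-02  6.96340549e+01]
time_s: 14.05
tool_pos: [0.5834, 0.1199, 0.1095]
tool_rot: [-180.0, 0.1, 67.4]
force: [-4.9, -1.8, 6.9]
grip_width: 0.0357
grasp_force: 40.0
[-0.25600162  1.02572653  0.17180297] [-1.79953481e+02  9.40648533e-02  6.73562861e+01]
```

```bash
T='from h import *
o=env.get_obs();print(o["wrist_torque"],o["tool_rot"])'
python3 -m crank '[{"x":0,"y":0,"z":0,"turn":0.02},{"x":0,"y":0,"z":0,"turn":0.03},{"x":0,"y":0,"z":0,"turn":0.03}]'; python3 -c "$T"
python3 -m crank '[{"x":0,"y":0,"z":0,"turn":0.01},{"x":0,"y":0,"z":0,"turn":0.02},{"x":0,"y":0,"z":0,"turn":0.02}]'; python3 -c "$T"
```

```text
time_s: 14.42
tool_pos: [0.5833, 0.12, 0.1095]
tool_rot: [-180.0, 0.1, 65.7]
force: [-5.0, -1.2, 6.8]
grip_width: 0.0356
grasp_force: 40.0
[-0.26838192  1.07170925  0.20614286] [-1.79951415e+02  9.80141994e-02  6.56513252e+01]
time_s: 14.8
tool_pos: [0.5833, 0.1199, 0.1094]
tool_rot: [-179.9, 0.1, 64.5]
force: [-4.4, -1.3, 7.3]
grip_width: 0.0355
grasp_force: 40.0
[-0.25621282  1.07587204  0.27359679] [-1.79948239e+02  1.02853307e-01  6.45050739e+01]
```

```bash
T='from h import *
o=env.get_obs();print(o["wrist_torque"],o["tool_rot"])'
python3 -m crank '[{"x":0,"y":0,"z":0,"turn":0.01},{"x":0,"y":0,"z":0,"turn":0.02},{"x":0,"y":0,"z":0,"turn":0.02}]' - 60; python3 -c "$T"
python3 -m crank '[{"x":0,"y":0,"z":0,"turn":0.01},{"x":0,"y":0,"z":0,"turn":0.02},{"x":0,"y":0,"z":0,"turn":0.02}]'; python3 -c "$T
c=cal('wrist');im=imaging.read_camera('wrist');cv2.imwrite('pics/w5.png',im[:,:,::-1]);np.savez('w5.npz',K=c[0],p=c[1],A=c[2])
im=imaging.read_camera('top');cv2.imwrite('pics/top5.png',im[:,:,::-1])"
```

```text
time_s: 15.18
tool_pos: [0.5833, 0.1199, 0.1095]
tool_rot: [-180.0, 0.1, 63.4]
force: [-4.6, -1.1, 7.2]
grip_width: 0.0353
grasp_force: 60.0
[-0.28748084  1.08969161  0.2875094 ] [-1.79951986e+02  1.04548068e-01  6.33634925e+01]
time_s: 15.55
tool_pos: [0.5832, 0.12, 0.1095]
tool_rot: [-180.0, 0.1, 62.3]
force: [-4.3, -1.6, 6.5]
grip_width: 0.0355
grasp_force: 60.1
[-0.32145562  1.11226374  0.70773686] [-1.79968173e+02  1.23160086e-01  6.22990108e+01]
```

View pics/w5.png

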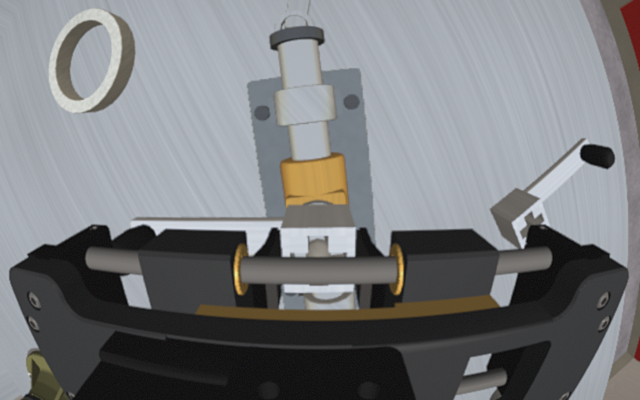

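The view shows the hub home, with the nose showing at (318,245), and the pipe running up from (315,180) to (298,40). The torque jump to 0.7 N m says the stop. I'll confirm with one tiny extra turn and measure the pipe angle.

```bash
python3 -m crank '[{"x":0,"y":0,"z":0,"turn":0.01},{"x":0,"y":0,"z":0,"turn":0.01}]'
python3 - <<'E'
from h import *
o=env.get_obs();print(o["wrist_torque"],o["tool_rot"],o["force"])
z=np.load("w5.npz"); c=(z["K"],z["p"],z["A"]); im=cv2.imread("pics/w5.png"); g=cv2.cvtColor(im,cv2.COLOR_BGR2GRAY)
for v in (100,130,150,170,190): 
    r=g[v,235:395].astype(int); k=np.where(r<128)[0]; print(v,235+k.min(),235+k.max())
E=[[],[]]
for v in range(90,200,2):
    r=g[v,235:395].astype(int); k=np.where(r<128)[0]; E[0].append((234.5+k.min(),v));E[1].append((235.5+k.max(),v))
for S in E:
    W=np.array([onz(c,p,.006,1)[:2] for p in S])
    for _ in range(4):
        m=W.mean(0);v=np.linalg.svd(W-m)[2][0]; e=np.abs((W-m)@[-v[1],v[0]]); W=W[e<=max(2*np.median(e),.0005)]
    print(m,len(W),np.degrees(np.arctan2(v[1],v[0]))%180,e.max())
# hub top front edge / arm edge yaw in hand
zz=.1095
A=[]
for x in range(140,280,5):
    k=np.where(g[205:232,x]>200)[0]
    if len(k): A.append((x,205+k.min()))
print(A[::4])
W=np.array([onz(c,p,.085,1)[:2] for p in A]);v=np.linalg.svd(W-W.mean(0))[2][0];print("arm",np.degrees(np.arctan2(v[1],v[0]))%180)
E
```

```text
time_s: 15.9
tool_pos: [0.5832, 0.12, 0.1095]
tool_rot: [-180.0, 0.1, 61.8]
force: [-4.5, -2.0, 7.5]
grip_width: 0.0356
grasp_force: 60.2
[-0.3800693   1.12941326  0.88444134] [-1.79974035e+02  1.34846748e-01  6.17682904e+01] [-4.45456158 -1.96224772  7.53400424]
100 251 361
130 254 361
150 257 367
170 260 368
190 264 368
[0.56201911 0.18817414] 44 68.9697541584296 0.00043772368062934216
[0.64016435 0.14636774] 41 68.64905060366358 0.00046406066908553424
[(140, np.int64(221)), (160, np.int64(222)), (180, np.int64(222)), (200, np.int64(222)), (220, np.int64(222)), (240, np.int64(222)), (260, np.int64(223))]
arm 152.99007282324814
```

The stop is confirmed: torque is at 0.88 N m and climbing while the angle stays put. The lever sits about 6° past straight across because of the spline play, so I'll ease it back within the play, watching that no counter-torque appears.

```bash
T='from h import *
o=env.get_obs();print(o["wrist_torque"],o["tool_rot"])'
python3 -m crank '[{"x":0,"y":0,"z":0,"turn":-0.02},{"x":0,"y":0,"z":0,"turn":-0.05},{"x":0,"y":0,"z":0,"turn":-0.07},{"x":0,"y":0,"z":0,"turn":-0.07}]'; python3 -c "$T"
python3 -m crank '[{"x":0,"y":0,"z":0,"turn":-0.015},{"x":0,"y":0,"z":0,"turn":-0.03},{"x":0,"y":0,"z":0,"turn":-0.03}]'; python3 -c "$T"
```

```text
time_s: 16.4
tool_pos: [0.5837, 0.1201, 0.1095]
tool_rot: [-180.0, 0.0, 65.6]
force: [-4.1, -1.4, 6.1]
grip_width: 0.0357
grasp_force: 60.0
[-0.16826447  0.82786604  0.06082343] [-1.79977093e+02  4.16383826e-02  6.56249150e+01]
time_s: 16.77
tool_pos: [0.584, 0.1202, 0.1095]
tool_rot: [180.0, 0.0, 67.3]
force: [-2.9, -0.7, 5.0]
grip_width: 0.0358
grasp_force: 60.0
[-0.06779336  0.64921115  0.01692356] [1.79993236e+02 9.67253596e-03 6.73316825e+01]
```

```bash
T='from h import *
o=env.get_obs();print(o["wrist_torque"],o["tool_rot"],o["force"])'
python3 -m crank '[{"x":0,"y":0,"z":-0.0005,"turn":-0.01},{"x":0,"y":0,"z":-0.001,"turn":-0.015},{"x":0,"y":0,"z":-0.001,"turn":-0.015}]'; python3 -c "$T"
python3 -m crank '[{"x":0,"y":0,"z":0,"turn":0},{"x":0,"y":0,"z":0,"turn":0},{"x":0,"y":0,"z":0,"turn":0},{"x":0,"y":0,"z":0,"turn":0}]' 0.07
python3 -m crank '[{"x":0,"y":0,"z":-0.01,"turn":0},{"x":0,"y":0,"z":-0.03,"turn":0},{"x":0,"y":0,"z":-0.06,"turn":0},{"x":-0.03,"y":0,"z":-0.08,"turn":0},{"x":-0.06,"y":0,"z":-0.09,"turn":0},{"x":-0.085,"y":0,"z":-0.09,"turn":0},{"x":-0.09,"y":0,"z":-0.09,"turn":0},{"x":-0.09,"y":0,"z":-0.09,"turn":0}]'
python3 -c "
from h import *
c=cal('wrist');im=imaging.read_camera('wrist');cv2.imwrite('pics/w6.png',im[:,:,::-1]);np.savez('w6.npz',K=c[0],p=c[1],A=c[2])"
```

```text
time_s: 17.15
tool_pos: [0.584, 0.1203, 0.1095]
tool_rot: [-180.0, -0.0, 68.2]
force: [-2.0, 0.6, 2.3]
grip_width: 0.0356
grasp_force: 59.9
[0.11443322 0.35945103 0.02026245] [-1.79987121e+02 -1.68248109e-02  6.81903384e+01] [-2.03944762  0.63896191  2.32747445]
time_s: 17.65
tool_pos: [0.5842, 0.1197, 0.1095]
tool_rot: [180.0, 0.0, 68.2]
force: [-0.0, 0.0, 0.6]
grip_width: 0.066
grasp_force: 0.0
time_s: 18.65
tool_pos: [0.551, 0.037, 0.2003]
tool_rot: [179.9, -0.0, 68.2]
force: [0.2, 0.3, -0.4]
grip_width: 0.0701
grasp_force: 0.0
```

View pics/w6.png

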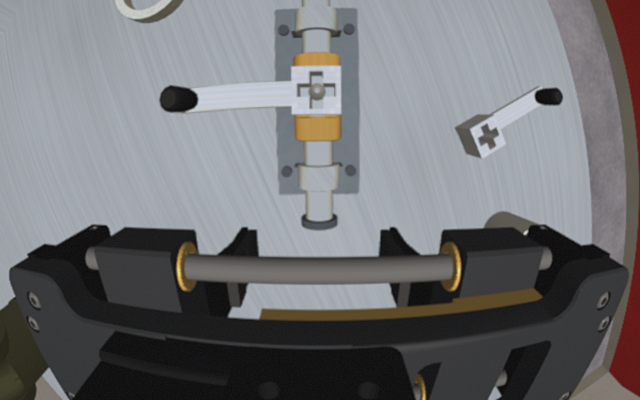

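The lever is home, with the nose showing in the hub at (317,91). It lies straight across the vertical pipe, the hub is square to it, and the gripper is clear.

```bash
python3 -c "
from cell import env; print(env.sign_off())"
```

```text
the job is handed in; nothing more can be done
None
```

The lever is fully home on the stem, and I turned it clockwise until the valve hit its shut stop. I eased it back about 6° within the spline play to lie straight across the pipe, then let go and handed the job in at about 19 s; no verdict came back.

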